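# Clamp the off-gas tube with its swing-bolt coupler

## Robot

A 7-joint arm with a two-finger parallel gripper is mounted at the origin on the work surface. World frame = base frame: x ahead of the robot, y to its left, z up, the work surface at z = 0. Lengths are in m, angles in rad, forces in N, time in s.
With the tool pointing down it reaches from about 0.4 to 0.75 m from the base axis. Payload 19.5 kg.
Tool frame: the origin (TCP) lies at the very end of the fingers, on their centre line; the grasp point (between the pads) lies 19 mm behind it (ctrl.grip_depth is the z of the grasp point in the tool frame, in m); z points along the fingers, y is the line along which they close (so a half turn about z gives the same grasp; the last joint's range is limited). The gripper opens to 85 mm and grips with 20 to 120 N. Pads are 22 mm wide; open, the fingers measure 114 mm over their backs; the gripper's body (76 mm by 85 mm) begins 54 mm behind the grasp point. The pads swing forward as they close: fully open they stand 13 mm farther back than shut.
Start: joints at [-1.15, 0.707, -0.028, 1.485, 0.022, 0.951, -0.075], TCP at [0.257, 0.514, 0.203] pointing down, gripper open.
Joint ranges: [-2.71, 2.71], [-0.32, 2.16], [-1.57, 1.52], [0, 2.45], [-1.46, 4.6], [0, 2.02], [-2.83, 2.83]. Speed limits (rad/s): [1.89, 1.89, 2.57, 2.57, 3.01, 3.01, 3.01].

## Interface

Orientations are given as a unit quaternion [w, x, y, z].
In Python, from plant import monitor, capture, ctrl gives the robot as it stands.
- The arm moves only by the tool step_arm, never from a script. Its argument "steps" is a list of rows, each a list of 3 entries, a list of its own where there are three numbers: the closure in counts, from 0 (fully open) to 255 (shut), then the shift along the tool's x, y, z in cm, then the turn about the tool's z in degrees. In form: [[hand, [dx, dy, dz], yaw], ...]. A call has 1 to 12 rows; each row is the pose to reach, as a shift and turn from the pose commanded when the call began, along the tool's axes at that moment; what a row does not reach only later rows make up. A row lasts 1/12 s, in which the tool goes at most 41.7 mm and 7.16 degrees, less where a joint would pass 70% of its speed; a pose out of reach is approached as far as the arm can. A call with a gripper value outside its range is refused whole. The fingers move at their own pace and stop on an object; the grip force is fixed at half the most. Time passes only in rows, so rows that repeat a pose let the fingers close. It gives the time, the measured TCP pose, the force, the opening and the grip force at its end, in the units of the state.
- monitor.read_state(): the state, without advancing time (a new reading comes with each control period).
- capture(name): name is "scene" or "side" or "wrist"; returns a dict with "image" (420x560x3 uint8, red, green, blue), "range_z" (420x560 float32, m along the optical axis (not along the pixel's ray), 0 where there is no reading), "camera_matrix" (3x3 intrinsics, pixels), "distortion" ([k1, k2, p1, p2, k3] as OpenCV has them; the pictures are not rectified), "xyz" and "rotation" of the camera in the world; the wrist camera has in their place "tool_from_camera" (4x4, takes a point from camera to tool coordinates, whose origin is the TCP and whose axes are the flange's). Camera axes: x right, y up, looking along -z (the intrinsics and any distortion apply to the point x, -y, -z); pixel columns grow to the right and rows downward; lengths in m; the calibration is good to about 2 mm. A picture is of the moment at which its call begins: read the wrist's pose just before it.
- ctrl.job_done(): hands the job in; it is judged then, once.
The state is a dict: "clock": time; "joint_pos": joint angles; "dq": joint speeds; "tau": joint torques, N m; "tool_pos": TCP position; "tcp_rot": TCP orientation; "ft_force": force on the tool from outside, world axes, zero at the start; "ft_torque": the same for the moment, N m; "grip_width": opening from 0.0 (shut) to 1.0 (fully open); "gripper_force": force on a finger pad.
Only numpy, scipy, OpenCV 4.12 (cv2) and the standard library are available. Lean on these libraries where they do the work, as an engineer would, in place of code of your own. Each camera call takes 0.05 s, during which the arm holds its last target. There are 200 camera calls.

## Task

Clamp the aluminium tube in its coupler: swing the open blue cap over the tube, then press down on the cap's orange pad with about 24 N (never more than 30 N) so that its rubber shoe beds on the tube. Then pull the sprung swing bolt out by its red ball knob, swing it upright into the slot of the cap's forked ear, and let its washer down gently, without letting it snap or ramming the ear, so that it rests on the ear behind the yellow lips and holds the cap down. Let go of everything and leave the other things on the bench alone.

Things in the scene. Friction and masses are not known exactly. Their poses are not given: they have to be found in the camera images.
- clamp: Coupler base, bolted to the bench: 150 x 300 x 12 mm aluminium plate with a grey saddle; origin at the centre of the plate's underside, z up, y along the tube, x across it. The cap's hinge line runs along y at x = +48, z = 75 mm. The bolt's pivot line runs along y at x = -55, z = 30 mm.
- tube: Aluminium tube, 40 mm across, 300 mm long along the clamp's y, fixed in the saddle; origin at its centre, 75 mm above the plate's underside. Two black stands under its ends, 125 mm either side of the coupler, stay below its top.
- cap (a joint): Angle (rad) of the blue hinged cap, 30 mm wide. 0: ear level, pointing to the clamp's -x; grows as the ear swings up and back (1.57: straight up). A stiff hinge (0.2 N m) keeps it where it is left. Under its top, over the tube, is a rubber shoe (20 N per mm), packed out by an amount that differs each time and cannot be measured: it meets the tube anywhere from 0.01 to 0.12 rad.
- press_pad (a point): Centre of the top face of the orange disc on the cap (28 mm across). Measured from the hinge line with the cap at 0 it lies 48 mm to -x and 42 mm up, straight above the tube. About 4 N of a press here is lost in the hinge; it works only once the cap is nearly down (a higher cap binds: bring it down by the ear, with under 10 N: there it bears twice as hard).
- ear: Blue forked ear at the cap's free end, 34 mm wide (y), 8 mm thick; pinch it by its sides. Origin: the bolt's seat on its upper face, with the cap at 0 lying 103 mm to -x and 8 mm up from the hinge line; axes then as the clamp's; turns with the cap. It spans x -19 to +25 mm; the 11 mm slot is open at -x and ends at x = +10. On each prong a yellow lip 4 mm high spans x -19 to -14.
- bolt (a joint): Angle (rad) of the swing bolt from upright. 0: upright, through the ear's slot; it grows as the bolt leans out towards the clamp's -x. It stays where it is left; pull it out before it comes nearer than 0.45, or the washer catches under the ear.
- stem: The bolt's sprung stem, 8 mm shank; origin at the centre of its red ball knob, z out along the bolt. Washer (22 mm across, 4 mm thick): underside 28 mm below the origin. Unpulled, the origin is 78 mm from the bolt's pivot; it pulls out by up to 32 mm against a spring (6 N, plus 0.35 N per mm). To pass over the ear's lips it needs 11 to 24 mm of pull, more the higher the ear lies.
- knob (a point): Centre of the red ball knob (28 mm across), where to grasp it. It creeps in the fingers as the bolt swings, and the spring then draws it back: feel the pull.

How it is judged:
On the way, in this order (a step that is already met when the one before it is completed fails the run):
1. the cap lies over the tube and is pressed down on it with more than 9 N between shoe and tube, the bolt still out of the slot (contact force between clamp and tube above 9 N and value of joint cap below 0.2 rad and value of joint bolt above 0.3 rad), for 0.2 s.
2. the bolt stands in the slot and its washer bears on the ear behind the lips (contact force between stem and ear above 3 N and z of stem in the frame of ear below 0.0315 m and x of stem in the frame of ear above -0.01 m and value of joint bolt below 0.12 rad), for 0.2 s.
At the end, for the whole second after the job is handed in: Cap shut on the tube (under 0.15 rad, over 8 N between shoe and tube); bolt upright in the slot (under 0.12 rad); washer on the ear behind the lips (ball centre at most 31.5 mm above the seat, at most 10 mm to its -x side), bearing on it with over 3 N; at rest (all of step 2 and contact force between clamp and tube above 8 N and value of joint cap below 0.15 rad and linear speed of stem below 0.02 m/s); the robot touches nothing.
It fails at once if the cap is pressed onto the tube with more than 28 N while the bolt is still out (contact force between clamp and tube above 28 N and value of joint bolt above 0.3 rad).
It fails at once if the cap is forced onto the tube with more than 45 N (contact force between clamp and tube above 45 N).
It fails at once if the bolt rams the ear or snaps down on it with more than 45 N (contact force between stem and ear above 45 N).
It fails at once if a bystander is shifted by more than 20 mm (distance of any of spanner, spacer, tray, tub, marker, sample_box from where it was at the start of the episode above 0.02 m).
It also fails if it takes over 72 s, if anything falls off the work surface, if the arm or the gripper's body presses on something with over 40 N, if the wrist force passes 120 N, or if a joint passes its speed limit or range.

## Working session

There is one attempt and no reset: what is moved stays moved. The work goes in short steps, Python scripts to look and compute and a tool call to move; the robot and the scene stay as the last step left them, time stands still between calls to the robot, and variables do not carry over. Pictures are saved under pics/ and viewed, at most 10 in all, crops included, and the job is handed in when it is done.

Besides the shell and the picture viewer there is one more tool, called after "Call:" as a command line: name --argument value ..., lists and objects as JSON in quotes. step_arm: Moves the arm, as the interface text tells. Its arguments: {"type":"object","properties":{"steps":{"type":"array","items":{"type":"array"}}},"required":["steps"]}

```bash
mkdir -p pics; ls
cat > h.py <<'E'
import numpy as np, cv2
from scipy.spatial.transform import Rotation as R
from plant import monitor, capture, ctrl
def pose():
    s=monitor.read_state(); q=s['tcp_rot']; return np.array(s['tool_pos']), R.from_quat([q[1],q[2],q[3],q[0]]).as_matrix(), s
def cap(name):
    p,Rt,s=pose(); c=capture(name)
    if name=='wrist':
        T=np.eye(4);T[:3,:3]=Rt;T[:3,3]=p; W=T@np.array(c['tool_from_camera'])
        c['xyz']=W[:3,3]; c['rotation']=W[:3,:3]
    c['xyz']=np.array(c['xyz']); r=np.array(c['rotation'])
    if r.shape!=(3,3): r=R.from_quat([r[1],r[2],r[3],r[0]]).as_matrix()
    c['rotation']=r
    return c
def rays(c,uv):
    n=cv2.undistortPoints(np.array(uv,float).reshape(-1,1,2),np.array(c['camera_matrix']),np.array(c['distortion'])).reshape(-1,2)
    return np.c_[n[:,0],-n[:,1],-np.ones(len(n))]
def pts(c,uv):
    uv=np.array(uv).reshape(-1,2); d=rays(c,uv); z=c['range_z'][uv[:,1].astype(int),uv[:,0].astype(int)]
    P=d*z[:,None]@c['rotation'].T+c['xyz']; return P[z>0]
def mask(c,lo,hi):
    return cv2.inRange(cv2.cvtColor(c['image'],cv2.COLOR_RGB2HSV),np.array(lo),np.array(hi))
def mpts(c,m):
    v,u=np.nonzero(m); return pts(c,np.c_[u,v])
def save(c,n): cv2.imwrite('pics/'+n,cv2.cvtColor(c['image'],cv2.COLOR_RGB2BGR))
E
python3 - <<'E'
from h import *
p,Rt,s=pose(); print(s); print(Rt, ctrl.grip_depth)
for n in ('scene','side','wrist'):
    c=cap(n); save(c,n+'0.png'); print(n,c['xyz'],c['rotation'].round(3).tolist(),c['range_z'].min(),c['range_z'].max())
a=[cv2.imread(f'pics/{n}0.png') for n in('scene','side')]
E
```

```text
pics
{'clock': 0.0, 'joint_pos': array([-1.1497272 ,  0.70708697, -0.02760845,  1.48500109,  0.0219967 ,
        0.95090201, -0.07547704]), 'dq': array([ 0.00041648,  0.00175525, -0.00157457, -0.00028542, -0.00074799,
       -0.00022009,  0.00062916]), 'tau': array([-2.21578950e-03, -8.83204722e+01,  1.23371746e+00, -2.36166608e+01,
        1.67413970e-02,  6.67241053e-03,  6.71981911e-05]), 'tool_pos': array([0.25656848, 0.5142532 , 0.20293627]), 'tcp_rot': array([-1.06789505e-04,  2.29318225e-01,  9.73351351e-01, -5.36987211e-04]), 'ft_force': array([ 0.15644255, -0.40511678,  0.08875438]), 'ft_torque': array([-0.03067179,  0.00052147,  0.03344821]), 'gripper_force': 0.0, 'grip_width': 1.000555352684745}
[[-8.94826280e-01  4.46414294e-01 -4.54169326e-04]
 [ 4.46414523e-01  8.94825726e-01 -9.96376895e-04]
 [-3.83944914e-05 -1.09433201e-03 -9.99999400e-01]] -0.0187
scene [ 1.01555429 -0.23955984  0.50425963] [[0.568, -0.499, 0.654], [0.822, 0.367, -0.434], [-0.023, 0.785, 0.62]] 0.0 3.6787925
side [ 0.55753196 -0.36424236  0.59834722] [[0.997, 0.06, -0.045], [-0.075, 0.799, -0.597], [0.0, 0.598, 0.801]] 0.0 2.7756433
wrist [0.18964511 0.5478149  0.37228514] [[0.448, -0.855, -0.263], [0.894, 0.427, 0.133], [-0.002, -0.295, 0.956]] 0.0 1.2788961
```

View pics/scene0.png

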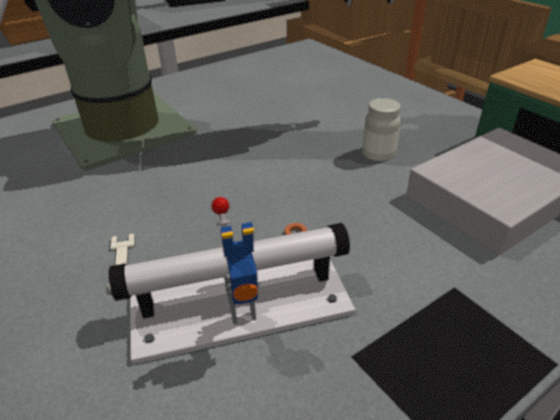

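View pics/side0.png

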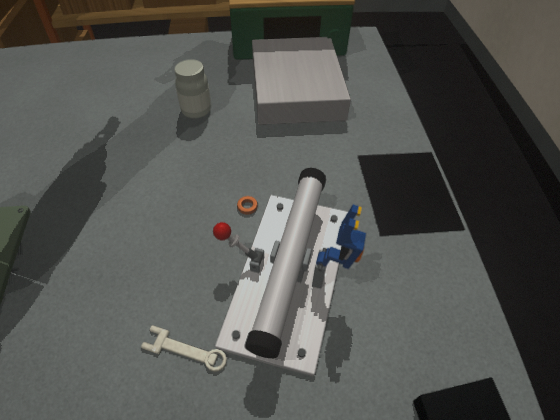

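```bash
cat > m.py <<'E'
from h import *
def ball(c):
    m=mask(c,(0,170,60),(4,255,255))|mask(c,(172,170,60),(180,255,255))
    n,l,st,ce=cv2.connectedComponentsWithStats(m); i=1+np.argmax(st[1:,4]); 
    P=mpts(c,(l==i).astype(np.uint8)); d=rays(c,ce[i])[0]@c['rotation'].T; d/=np.linalg.norm(d)
    # sphere LSQ with known radius
    from scipy.optimize import least_squares
    f=least_squares(lambda x:np.linalg.norm(P-x,axis=1)-.014,np.median(P,0)+.01*d,loss='soft_l1',f_scale=.002).x
    return f,ce[i],st[i,4],c['xyz'],d
E
python3 - <<'E'
from m import *
for n in('scene','side'):
    c=cap(n); v,u=np.mgrid[0:420:2,0:560:2]; P=pts(c,np.c_[u.ravel(),v.ravel()])
    b=ball(c); print(n,'ball',b[0].round(4),b[1],b[2])
    sel=P[(P[:,2]>.02)&(P[:,2]<.105)&(np.linalg.norm(P[:,:2]-b[0][:2],axis=1)<.35)&(P[:,0]>.4)]
    top=P[(P[:,2]>.085)&(P[:,2]<.099)&(np.linalg.norm(P[:,:2]-b[0][:2],axis=1)<.25)]
    # tube: keep points within line by robust PCA
    l=cv2.fitLine(top[:,:2].astype(np.float32),cv2.DIST_HUBER,0,.005,.01).ravel(); l=l*np.sign(l[1])*[1,1,np.sign(l[1]),np.sign(l[1])]
    t=(top[:,:2]-l[2:])@l[:2]; print('tube dir',l,'yaw y',np.degrees(np.arctan2(-l[0],l[1])),'mid',l[2:]+l[:2]*(t.min()+t.max())/2,np.ptp(t),'ztop',np.percentile(top[:,2],98))
    pl=P[(P[:,2]>.006)&(P[:,2]<.018)&(np.linalg.norm(P[:,:2]-b[0][:2],axis=1)<.25)]
    r=cv2.minAreaRect(pl[:,:2].astype(np.float32)); print('plate',r,np.median(pl[:,2]))
    bl=mpts(c,mask(c,(100,130,40),(125,255,255))); bl=bl[np.linalg.norm(bl[:,:2]-b[0][:2],axis=1)<.3]; print('blue',len(bl),np.median(bl,0),np.percentile(bl,[2,98],axis=0))
    ye=mpts(c,mask(c,(18,130,90),(32,255,255))); ye=ye[np.linalg.norm(ye[:,:2]-b[0][:2],axis=1)<.3];print('yel',len(ye),np.median(ye,0))
    og=mpts(c,mask(c,(5,150,90),(14,255,255))); og=og[(og[:,2]>.03)&(np.linalg.norm(og[:,:2]-b[0][:2],axis=1)<.3)];print('or',len(og),np.median(og,0))
E
```

```text
scene ball [ 0.5079 -0.0091  0.0872] [219.92610837 205.17241379] 203
tube dir [ 0.33320409  0.9428547   0.61183447 -0.06830856] yaw y -19.46336701476861 mid [ 0.61847229 -0.04952576] 0.3143696820232519 ztop 0.09829588624203518
plate ((0.5561097264289856, -0.04353317618370056), (0.3319123387336731, 0.258057564496994), 69.63615417480469) 0.012399197435920772
blue 1286 [ 0.68649144 -0.07554227  0.14888926] [[ 0.67436484 -0.0915598   0.09631229]
 [ 0.70600759 -0.05895538  0.19486386]]
yel 108 [ 0.6870954  -0.07486455  0.19248679]
or 284 [ 0.7033021  -0.08066916  0.11909803]
side ball [ 0.5082 -0.0078  0.0868] [221.2244898  230.00510204] 196
tube dir [3.30355436e-01 9.43856597e-01 6.27591670e-01 7.03562226e-04] yaw y -19.290350504899383 mid [ 0.61138335 -0.04560513] 0.3155653625797752 ztop 0.09828784495640264
plate ((0.5561088919639587, -0.04287417232990265), (0.3334728181362152, 0.2555115222930908), 69.04057312011719) 0.012445845848628068
blue 670 [ 0.68204585 -0.07178618  0.14648913] [[ 0.65059281 -0.09059798  0.08102599]
 [ 0.70236531 -0.05567485  0.19529034]]
yel 47 [ 0.68581513 -0.07795737  0.19337633]
or 14 [ 0.69775415 -0.0898074   0.12129172]
```

Run:
```python
from m import *
from scipy.optimize import least_squares
th=np.radians(-19.4)
for n in('scene','side'):
    c=cap(n); v,u=np.mgrid[0:420,0:560]; P=pts(c,np.c_[u.ravel(),v.ravel()])
    ex=np.array([np.cos(th),np.sin(th)]); ey=np.array([-ex[1],ex[0]])
    a=P[:,:2]@ex; b=P[:,:2]@ey-.159
    k=(abs(a-.596)<.03)&(abs(b)<.12)&(abs(b)>.03)&(P[:,2]>.06)&(P[:,2]<.105); Q=P[k]
    def f(x):
        e=np.array([np.cos(x[0]),np.sin(x[0])]); A=Q[:,:2]@e-x[1]-0
        return np.hypot(A,Q[:,2]-x[2])-.02
    r=least_squares(f,[th,.596,.075],loss='soft_l1',f_scale=.002); print(n,k.sum(),np.degrees(r.x[0]),r.x[1:],'at b=0 using yaw')
    # end caps extent along y
    k=(abs(a-.596)<.02)&(abs(b)<.2)&(P[:,2]>.07)&(P[:,2]<.105); print('ends',np.percentile(b[k],[.3,99.7]))
    k=(abs(a-.596)<.2)&(abs(b)<.2)&(P[:,2]>.008)&(P[:,2]<.016)&(abs(b)<.14); 
    h,e=np.histogram(a[k],np.arange(.48,.72,.004)); print('plate a',list(zip(e.round(3),h)))
```

```text
scene 4121 -19.98100108756838 [0.58942524 0.07549499] at b=0 using yaw
ends [-0.15716435  0.15611407]
plate a [(np.float64(0.48), np.int64(18)), (np.float64(0.484), np.int64(17)), (np.float64(0.488), np.int64(9)), (np.float64(0.492), np.int64(1)), (np.float64(0.496), np.int64(0)), (np.float64(0.5), np.int64(0)), (np.float64(0.504), np.int64(0)), (np.float64(0.508), np.int64(0)), (np.float64(0.512), np.int64(0)), (np.float64(0.516), np.int64(0)), (np.float64(0.52), np.int64(0)), (np.float64(0.524), np.int64(0)), (np.float64(0.528), np.int64(0)), (np.float64(0.532), np.int64(0)), (np.float64(0.536), np.int64(0)), (np.float64(0.54), np.int64(0)), (np.float64(0.544), np.int64(0)), (np.float64(0.548), np.int64(0)), (np.float64(0.552), np.int64(3)), (np.float64(0.556), np.int64(154)), (np.float64(0.56), np.int64(241)), (np.float64(0.564), np.int64(262)), (np.float64(0.568), np.int64(265)), (np.float64(0.572), np.int64(266)), (np.float64(0.576), np.int64(264)), (np.float64(0.58), np.int64(270)), (np.float64(0.584), np.int64(282)), (np.float64(0.588), np.int64(299)), (np.float64(0.592), np.i
[... 2522 characters left out ...]
t64(295)), (np.float64(0.636), np.int64(266)), (np.float64(0.64), np.int64(261)), (np.float64(0.644), np.int64(290)), (np.float64(0.648), np.int64(360)), (np.float64(0.652), np.int64(348)), (np.float64(0.656), np.int64(309)), (np.float64(0.66), np.int64(286)), (np.float64(0.664), np.int64(79)), (np.float64(0.668), np.int64(0)), (np.float64(0.672), np.int64(0)), (np.float64(0.676), np.int64(0)), (np.float64(0.68), np.int64(0)), (np.float64(0.684), np.int64(0)), (np.float64(0.688), np.int64(0)), (np.float64(0.692), np.int64(0)), (np.float64(0.696), np.int64(0)), (np.float64(0.7), np.int64(0)), (np.float64(0.704), np.int64(0)), (np.float64(0.708), np.int64(0)), (np.float64(0.712), np.int64(0))]
```

Run:
```python
from h import *
a=cv2.imread('pics/side0.png')[150:390,150:400]; cv2.imwrite('pics/c1.png',cv2.resize(a,None,fx=2.4,fy=2.4,interpolation=cv2.INTER_CUBIC))
```

```text
(no output)
```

View pics/c1.png

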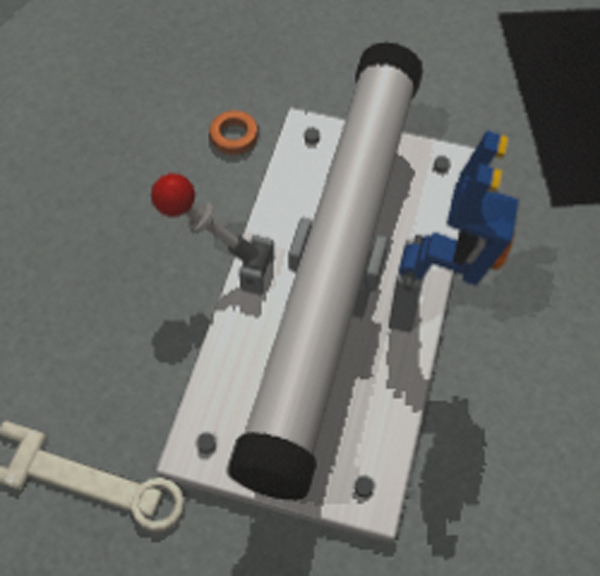

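Call:
step_arm --steps '[[255, [0, 0, -3], 0], [255, [0, 0, -6], 0], [255, [-4, -2, -9], -2], [255, [-8, -4, -10], -4], [255, [-12, -6, -10], -6.5], [255, [-15.5, -8, -10], -6.5], [255, [-19, -9.5, -10], -6.5], [255, [-22.5, -11, -10], -6.5], [255, [-26, -12.5, -10], -6.5], [255, [-29.5, -14, -10], -6.5], [255, [-33, -16, -10], -6.5], [255, [-36, -17.5, -10], -6.5]]'

```text
clock: 1.35
tool_pos: [0.502, 0.1942, 0.3035]
tcp_rot: [0.0, 0.175, 0.985, -0.0]
ft_force: [0.6, -0.6, 0.3]
grip_width: 0.002
gripper_force: 0.0
```

Call:
step_arm --steps '[[255, [-3.5, -2, 0], 0], [255, [-7, -4, 0], 0], [255, [-10.5, -6, 0], 0], [255, [-14, -8, 0], 0], [255, [-17.5, -10, 0], 0], [255, [-21, -12, 0], 0], [255, [-24, -14, 0], 0], [255, [-27, -16, 0], 0], [255, [-29, -18, 0], 0], [255, [-30.9, -18.9, 0], 0], [255, [-30.9, -18.9, 0], 0], [255, [-30.9, -18.9, 0], 0]]'

```text
clock: 2.35
tool_pos: [0.7267, -0.0874, 0.3017]
tcp_rot: [-0.001, 0.174, 0.985, -0.0]
ft_force: [0.4, -0.2, -0.2]
grip_width: -0.004
gripper_force: 0.0
```

```bash
cat >> m.py <<'E'
th=np.radians(-20.03); ex=np.array([np.cos(th),np.sin(th),0]); ey=np.array([-ex[1],ex[0],0]); ez=np.array([0,0,1.])
O=np.array([.6100,-.0464,0])
def cl(P): P=np.asarray(P)-O; return np.stack([P@ex,P@ey,P@ez],-1)
def corner(phi,r,h): return np.array([.048-r*np.cos(phi)+h*np.sin(phi), .075+r*np.sin(phi)+h*np.cos(phi)])
E
python3 - <<'E'
from m import *
p,Rt,s=pose(); print(cl(p),cl(O+Rt[:,0]),s['ft_force'])
for phi in (1.77,1.5,1.2,1.0,.8,.6,.4,.3,.2,.1,.05):
    k=corner(phi,.090,.008); print(phi,k.round(4),'tcp x',(k[0]+.011).round(4))
E
```

```text
[0.12363344 0.00146682 0.3017049 ] [-0.99999824  0.00116686  0.00147165] [ 0.39581435 -0.19449559 -0.17004427]
1.77 [0.0737 0.1616] tcp x 0.0847
1.5 [0.0496 0.1653] tcp x 0.0606
1.2 [0.0228 0.1618] tcp x 0.0338
1.0 [0.0061 0.1551] tcp x 0.0171
0.8 [-0.009   0.1451] tcp x 0.002
0.6 [-0.0218  0.1324] tcp x -0.0108
0.4 [-0.0318  0.1174] tcp x -0.0208
0.3 [-0.0356  0.1092] tcp x -0.0246
0.2 [-0.0386  0.1007] tcp x -0.0276
0.1 [-0.0408  0.0919] tcp x -0.0298
0.05 [-0.0415  0.0875] tcp x -0.0305
```

Call:
step_arm --steps '[[255, [0, -0.1, 3.5], 0], [255, [0, -0.1, 7], 0], [255, [0, -0.1, 10], 0], [255, [0, -0.1, 12.6], 0], [255, [0, -0.1, 12.6], 0], [255, [1.2, -0.1, 12.6], 0], [255, [2.4, -0.1, 12.6], 0], [255, [3.4, -0.1, 12.6], 0], [255, [4.4, -0.1, 12.6], 0], [255, [5.4, -0.1, 12.6], 0], [255, [6.4, -0.1, 12.6], 0], [255, [6.4, -0.1, 12.6], 0]]'

```text
clock: 3.35
tool_pos: [0.6654, -0.0642, 0.1798]
tcp_rot: [0.001, 0.173, 0.985, 0.0]
ft_force: [0.5, -0.3, -0.4]
grip_width: 0.0
gripper_force: 0.0
```

```bash
cat >> m.py <<'E'
def capang():
    # cap angle from yellow lips (ear r=.1195,h=.010..12)
    for n in('scene','side'):
        c=cap(n)
        Y=cl(mpts(c,mask(c,(18,130,90),(32,255,255)))); Y=Y[(abs(Y[:,1])<.03)&(abs(Y[:,0])<.14)&(Y[:,2]>.04)]
        if len(Y): m=np.median(Y,0); print(n,'lips',len(Y),m.round(4),'phi',(np.pi-np.arctan2(m[2]-.075,m[0]-.048)-.1).round(3),'r',np.hypot(m[2]-.075,m[0]-.048).round(4))
E
python3 - <<'E'
from m import *
p,Rt,s=pose(); print(cl(p),s['ft_force']); capang()
E
```

```text
[0.05814922 0.00224329 0.17984777] [ 0.45896995 -0.27791854 -0.40044081]
scene lips 111 [0.0835 0.006  0.1924] phi 1.764 r 0.1227
side lips 42 [0.0817 0.0075 0.1932] phi 1.749 r 0.1229
```

Run:
```python
from m import *
p,Rt,s=pose(); print(cl(p),s['ft_force'])
c=cap('scene');d=cap('side');save(c,'a.png'); save(d,'b.png')
a=np.hstack([cv2.resize(c['image'][100:340,120:400],(400,343)),cv2.resize(d['image'][100:340,150:430],(400,343))]); cv2.imwrite('pics/c2.png',a[:,:,::-1])
```

```text
[0.05944471 0.00181313 0.17900599] [-0.04538613 -0.01471882 -0.71085495]
```

View pics/c2.png

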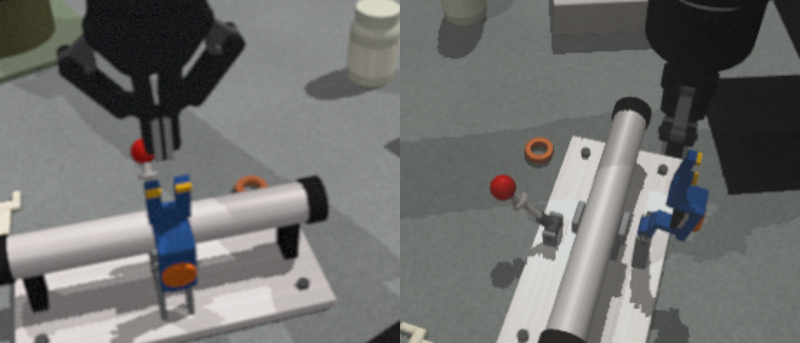

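Run:
```python
from m import *
p,Rt,s=pose(); print(cl(p))
for n in('scene','side'):
    c=cap(n); v,u=np.mgrid[0:420,0:560]; P=pts(c,np.c_[u.ravel(),v.ravel()]); Q=cl(P)
    k=(Q[:,2]>.14)&(Q[:,2]<.26)&(np.abs(Q[:,0]-.06)<.08)&(np.abs(Q[:,1])<.08)
    Q=Q[k]
    for z in np.arange(.14,.26,.01):
        q=Q[(Q[:,2]>=z)&(Q[:,2]<z+.01)]
        if len(q)>3: print(n,z.round(2),len(q),np.percentile(q,[3,50,97],axis=0)[:,:2].round(3).tolist())
    # project the TCP
    K=np.array(c['camera_matrix']); X=(p-c['xyz'])@c['rotation']; X=X*[1,-1,-1]
    print(cv2.projectPoints(X.reshape(1,1,3),np.zeros(3),np.zeros(3),K,np.array(c['distortion']))[0].ravel())
```

```text
[0.05951772 0.00157974 0.17802281]
scene 0.14 609 [[0.073, -0.015], [0.089, -0.001], [0.1, 0.014]]
scene 0.15 216 [[0.071, -0.016], [0.073, -0.0], [0.078, 0.016]]
scene 0.16 208 [[0.067, -0.016], [0.074, 0.0], [0.076, 0.016]]
scene 0.17 122 [[0.071, -0.017], [0.076, -0.006], [0.078, 0.016]]
scene 0.18 90 [[0.073, -0.017], [0.078, 0.005], [0.084, 0.016]]
scene 0.19 243 [[0.073, -0.016], [0.08, -0.006], [0.085, 0.016]]
scene 0.2 11 [[0.062, -0.006], [0.07, -0.003], [0.07, 0.006]]
scene 0.21 162 [[0.065, -0.012], [0.07, 0.0], [0.072, 0.012]]
scene 0.22 212 [[0.065, -0.013], [0.068, -0.001], [0.072, 0.013]]
scene 0.23 223 [[0.065, -0.013], [0.068, 0.0], [0.072, 0.014]]
scene 0.24 224 [[0.054, -0.015], [0.07, 0.001], [0.073, 0.017]]
scene 0.25 531 [[0.052, -0.03], [0.071, 0.003], [0.073, 0.031]]
[235.83910387 228.5464824 ]
side 0.14 346 [[0.063, -0.014], [0.087, -0.004], [0.097, 0.013]]
side 0.15 70 [[0.063, -0.016], [0.066, -0.008], [0.081, 0.015]]
side 0.16 70 [[0.065, -0.016], [0.067, -0.009], [0.074, 0.016]]
side 0.17 71 [[0.067, -0.016], [0.069, -0.013], [0.076, 0.016]]
side 0.18 85 [[0.07, -0.016], [0.073, -0.007], [0.082, 0.012]]
side 0.19 194 [[0.072, -0.016], [0.077, -0.004], [0.084, 0.017]]
side 0.2 11 [[0.05, -0.005], [0.067, -0.004], [0.069, -0.004]]
side 0.21 72 [[0.049, -0.012], [0.059, -0.009], [0.07, -0.003]]
side 0.22 73 [[0.05, -0.012], [0.06, -0.011], [0.069, -0.004]]
side 0.23 24 [[0.053, -0.012], [0.06, -0.012], [0.065, -0.011]]
side 0.25 11 [[0.05, -0.032], [0.065, -0.005], [0.072, -0.003]]
[338.69314965 220.03936306]
```

Run:
```python
from m import *
p,Rt,s=pose()
c=cap('scene');d=cap('side'); o=[]
for c in (c,d):
    im=c['image'].copy()
    K=np.array(c['camera_matrix'])
    uv=[]
    for dz in (0,.02,.04):
        X=((p+[0,0,dz])-c['xyz'])@c['rotation']*[1,-1,-1]
        uv.append(cv2.projectPoints(X.reshape(1,1,3),np.zeros(3),np.zeros(3),K,np.array(c['distortion']))[0].ravel().round().astype(int))
    print(uv)
    for q in uv: im[q[1],q[0]]=(0,255,0)
    u,v=uv[0]; o.append(cv2.resize(im[v-60:v+40,u-50:u+50],(400,400),interpolation=cv2.INTER_NEAREST))
cv2.imwrite('pics/c3.png',np.hstack(o)[:,:,::-1])
```

```text
[array([236, 229]), array([234, 215]), array([233, 200])]
[array([338, 220]), array([341, 211]), array([343, 201])]
```

View pics/c3.png

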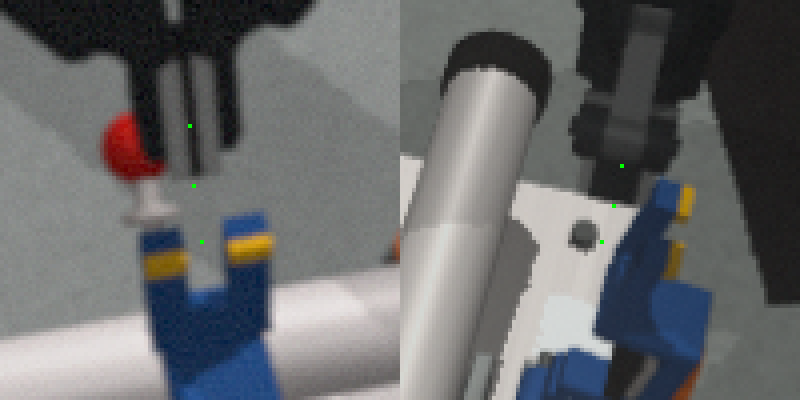

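Call:
step_arm --steps '[[255, [-1, -0.1, -1.8], 0], [255, [-3.5, -0.1, -1.8], 0], [255, [-6.5, -0.1, -1.8], 0], [255, [-6.8, -0.1, -1.8], 0], [255, [-6.8, -0.1, 1], 0], [255, [-6.8, -0.1, 3], 0], [255, [-6, -0.1, 3.2], 0], [255, [-5, -0.1, 3.2], 0], [255, [-4, -0.1, 3.2], 0], [255, [-3, -0.1, 3.2], 0], [255, [-2, -0.1, 3.2], 0], [255, [-1, -0.1, 3.2], 0]]'

```text
clock: 4.75
tool_pos: [0.675, -0.0699, 0.1457]
tcp_rot: [0.001, 0.174, 0.985, -0.0]
ft_force: [2.1, -1.2, 2.6]
grip_width: -0.003
gripper_force: 1.2
```

Run:
```python
from m import *
p,Rt,s=pose(); print(cl(p),s['ft_force']); capang()
```

```text
[0.0691261  0.00017754 0.14574108] [ 2.14855846 -1.1504626   2.59342425]
scene lips 17 [ 0.0587 -0.015   0.1981] phi 1.557 r 0.1235
side lips 31 [ 0.0533 -0.0103  0.198 ] phi 1.514 r 0.1232
```

Call:
step_arm --steps '[[255, [1, 0, 0], 0], [255, [2, 0, 0.1], 0], [255, [3, 0, 0.3], 0], [255, [4, 0, 0.5], 0], [255, [5, 0, 0.9], 0], [255, [5.8, 0, 1.2], 0], [255, [6.6, 0, 1.8], 0], [255, [7.4, 0, 2.4], 0], [255, [8.2, 0, 3], 0], [255, [9, 0, 3.7], 0], [255, [9.7, 0, 4.5], 0], [255, [10.3, 0, 5.3], 0]]'

```text
clock: 5.85
tool_pos: [0.5787, -0.0344, 0.092]
tcp_rot: [0.0, 0.174, 0.985, -0.0]
ft_force: [0.6, -0.7, 0.7]
grip_width: 0.002
gripper_force: 0.4
```

Run:
```python
from m import *
p,Rt,s=pose(); print(cl(p),s['ft_force']); capang()
```

```text
[-0.03356524  0.00056853  0.0919927 ] [ 0.61492631 -0.68322258  0.70868668]
scene lips 16 [-0.0567 -0.0141  0.1317] phi 0.396 r 0.1191
side lips 15 [-0.0604 -0.0143  0.1291] phi 0.363 r 0.1212
```

Call:
step_arm --steps '[[255, [0.4, 0, 0.7], 0], [255, [0.7, 0, 1.4], 0], [255, [0.9, 0, 1.9], 0], [255, [1.1, 0, 2.2], 0], [255, [1.1, 0, 2.2], 0]]'

```text
clock: 6.37
tool_pos: [0.5674, -0.0305, 0.0698]
tcp_rot: [-0.001, 0.174, 0.985, -0.0]
ft_force: [-0.6, 0.5, -0.1]
grip_width: -0.0
gripper_force: 0.0
```

Run:
```python
from m import *
p,Rt,s=pose(); print(cl(p),s['ft_force']); capang()
```

```text
[-0.04547019  0.00037282  0.06980565] [-0.64901488  0.49844327 -0.07888412]
scene lips 12 [-0.0662 -0.0143  0.1042] phi 0.15 r 0.1179
side lips 14 [-0.0685 -0.0131  0.1033] phi 0.138 r 0.1199
```

Call:
step_arm --steps '[[255, [0.05, 0, 0.1], 0], [255, [0.05, 0, 0.2], 0], [255, [0.05, 0, 0.25], 0], [255, [0.05, 0, 0.25], 0]]'

```text
clock: 6.8
tool_pos: [0.5673, -0.0304, 0.0679]
tcp_rot: [-0.0, 0.174, 0.985, -0.0]
ft_force: [0.1, -0.2, -0.8]
grip_width: 0.002
gripper_force: 0.1
```

Call:
step_arm --steps '[[255, [0.05, 0, 0.1], 0], [255, [0.05, 0, 0.2], 0], [255, [0.05, 0, 0.25], 0], [255, [0.05, 0, 0.25], 0]]'

```text
clock: 7.13
tool_pos: [0.5668, -0.0302, 0.0653]
tcp_rot: [-0.0, 0.174, 0.985, -0.0]
ft_force: [0.0, 0.6, 0.1]
grip_width: 0.002
gripper_force: 0.1
```

Call:
step_arm --steps '[[255, [0, 0, 0.1], 0], [255, [0, 0, 0.2], 0], [255, [0, 0, 0.25], 0], [255, [0, 0, 0.25], 0]]'

```text
clock: 7.47
tool_pos: [0.5668, -0.0302, 0.0628]
tcp_rot: [-0.0, 0.174, 0.985, -0.0]
ft_force: [-0.8, 0.5, 1.7]
grip_width: 0.001
gripper_force: 0.8
```

Run:
```python
from m import *
p,Rt,s=pose(); print(cl(p),s['ft_force']); capang()
```

```text
[-0.0461538   0.00040795  0.06281142] [-0.79395888  0.4693438   1.67106146]
scene lips 13 [-0.0671 -0.0143  0.0979] phi 0.096 r 0.1174
side lips 12 [-0.0704 -0.0139  0.0962] phi 0.077 r 0.1203
```

Call:
step_arm --steps '[[255, [0, 0, 0.1], 0], [255, [0, 0, 0.1], 0], [255, [0, 0, 0.2], 0], [255, [0, 0, 0.2], 0]]'

```text
clock: 7.9
tool_pos: [0.5667, -0.0303, 0.061]
tcp_rot: [-0.0, 0.174, 0.985, -0.0]
ft_force: [-3.9, 0.1, 8.1]
grip_width: 0.004
gripper_force: 4.7
```

Call:
step_arm --steps '[[255, [0, 0, -2.5], 0], [255, [0, 0, -5], 0], [255, [-1, 0, -6], 0], [255, [-3, 0, -6], 0], [255, [-4.9, 0, -6], 0], [255, [-4.9, 0, -5.5], 0], [255, [-4.9, 0, -4.5], 0], [255, [-4.9, 0, -3.7], 0], [255, [-4.9, 0, -3.3], 0], [255, [-4.9, 0, -3.3], 0]]'

```text
clock: 8.73
tool_pos: [0.6117, -0.0466, 0.093]
tcp_rot: [-0.001, 0.174, 0.985, -0.0]
ft_force: [-2.1, -0.2, 3.3]
grip_width: 0.002
gripper_force: 1.2
```

Run:
```python
from m import *
p,Rt,s=pose(); print(cl(p),s['ft_force']); capang()
for n in('scene','side'):
    c=cap(n); og=cl(mpts(c,mask(c,(4,150,70),(14,255,255)))); og=og[(og[:,2]>.09)&(og[:,2]<.14)&(abs(og[:,0])<.05)&(abs(og[:,1])<.05)]
    if len(og): print(n,len(og),np.median(og,0),np.percentile(og,[2,98],axis=0).round(4))
```

```text
[0.00170766 0.00037512 0.09302674] [-2.08264249 -0.23441512  3.28451479]
scene lips 21 [-0.0683 -0.0135  0.0961] phi 0.08 r 0.1182
side lips 50 [-0.0703  0.0065  0.0955] phi 0.072 r 0.12
scene 146 [ 0.01153418 -0.00049243  0.12032966] [[ 0.0014 -0.0119  0.1167]
 [ 0.017   0.0124  0.1288]]
side 81 [ 0.00626258 -0.00697454  0.12028644] [[-0.008  -0.0124  0.1183]
 [ 0.0157  0.0064  0.1228]]
```

Call:
step_arm --steps '[[255, [0, 0, 0.05], 0], [255, [0, 0, 0.05], 0], [255, [0, 0, 0.05], 0]]'

```text
clock: 9.18
tool_pos: [0.6128, -0.047, 0.0933]
tcp_rot: [-0.0, 0.174, 0.985, -0.0]
ft_force: [0.2, -0.1, -0.7]
grip_width: 0.001
gripper_force: 0.0
```

Call:
step_arm --steps '[[255, [0, 0, 0.05], 0], [255, [0, 0, 0.1], 0], [255, [0, 0, 0.15], 0], [255, [0, 0, 0.15], 0], [255, [0, 0, 0.15], 0]]'

```text
clock: 9.6
tool_pos: [0.6128, -0.0469, 0.0926]
tcp_rot: [0.0, 0.174, 0.985, -0.0]
ft_force: [-4.6, -0.1, 12.8]
grip_width: -0.0
gripper_force: 6.4
```

Call:
step_arm --steps '[[255, [0, 0, 0.03], 0], [255, [0, 0, 0.06], 0], [255, [0, 0, 0.06], 0], [255, [0, 0, 0.06], 0]]'

```text
clock: 9.93
tool_pos: [0.6128, -0.0469, 0.0923]
tcp_rot: [0.0, 0.174, 0.985, 0.0]
ft_force: [-6.9, 0.6, 20.4]
grip_width: 0.0
gripper_force: 9.6
```

Call:
step_arm --steps '[[255, [0, 0, 0.02], 0], [255, [0, 0, 0.03], 0], [255, [0, 0, 0.03], 0], [255, [0, 0, 0.03], 0], [255, [0, 0, 0.03], 0]]'

```text
clock: 10.35
tool_pos: [0.6127, -0.0469, 0.0922]
tcp_rot: [0.0, 0.174, 0.985, 0.0]
ft_force: [-7.9, 1.1, 23.4]
grip_width: -0.002
gripper_force: 11.4
```

Call:
step_arm --steps '[[255, [0, 0, -2], 0], [0, [0, 0, -5], 0], [0, [3, 0, -5.5], 0], [0, [6.5, 0, -5.5], 0], [0, [10, 0, -5.5], 0], [0, [11.15, 0, -4.5], 0], [0, [11.15, 0, -2.5], 0], [0, [11.15, 0, 0], 0], [0, [11.15, 0, 2], 0], [0, [11.15, 0, 2], 0]]'

```text
clock: 11.18
tool_pos: [0.5067, -0.0087, 0.0683]
tcp_rot: [-0.002, 0.174, 0.985, -0.0]
ft_force: [-0.0, -0.6, -0.8]
grip_width: 1.002
gripper_force: 0.0
```

Run:
```python
from m import *
p,Rt,s=pose(); print(cl(p),s['ft_force'],s['grip_width']); capang()
o=[]
for n in('scene','side'):
    c=cap(n); 
    try: b=ball(c); print(n,cl(b[0]),b[2])
    except Exception as e: print(e)
    o.append(cv2.resize(c['image'][140:290,150:350],(400,300)))
w=cap('wrist'); o.append(cv2.resize(w['image'],(400,300)))
cv2.imwrite('pics/c4.png',np.hstack(o[:2])[:,:,::-1]); cv2.imwrite('pics/w4.png',w['image'][:,:,::-1])
try: b=ball(w); print('wrist',cl(b[0]),b[2])
except Exception as e: print(e)
```

```text
[-1.09939067e-01 -5.51271309e-07  6.82970172e-02] [-0.03849581 -0.64940371 -0.8379504 ] 1.002133011934884
scene lips 56 [-0.0685 -0.0058  0.0959] phi 0.077 r 0.1183
side lips 50 [-0.0702 -0.0039  0.0959] phi 0.075 r 0.12
scene [-0.10882327 -0.00017457  0.08706759] 192
side [-0.10915086  0.00129463  0.08685888] 208
wrist [-0.10821809  0.00057212  0.08502262] 1889
```

View pics/c4.png

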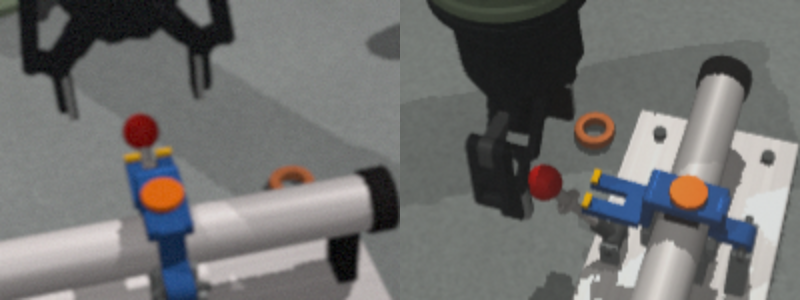

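Call:
step_arm --steps '[[0, [-0.1, 0.05, 1], 0], [0, [-0.1, 0.05, 2], 0], [0, [-0.1, 0.05, 2.9], 0], [0, [-0.1, 0.05, 3.2], 0], [0, [-0.1, 0.05, 3.2], 0]]'

```text
clock: 11.85
tool_pos: [0.5087, -0.0087, 0.0379]
tcp_rot: [-0.001, 0.174, 0.985, -0.0]
ft_force: [-0.6, 0.1, 1.0]
grip_width: 1.002
gripper_force: 0.0
```

Run:
```python
from m import *
p,Rt,s=pose(); print(cl(p),s['ft_force'],s['grip_width'])
o=[]
for n in('scene','side'):
    c=cap(n); v,u=np.mgrid[0:420,0:560]; Q=cl(pts(c,np.c_[u.ravel(),v.ravel()]))
    for sg in (1,-1):
        k=(Q[:,2]>.03)&(Q[:,2]<.16)&(np.abs(Q[:,0]+.109)<.03)&(Q[:,1]*sg>.03)&(Q[:,1]*sg<.075); q=Q[k]
        if len(q): print(n,sg,len(q),np.percentile(q[:,2],[0,1,3]),np.percentile(q,[3,50,97],axis=0).round(3).tolist())
    o.append(cv2.resize(c['image'][140:290,150:350],(400,300)))
cv2.imwrite('pics/c5.png',np.hstack(o)[:,:,::-1])
```

```text
[-0.10810617  0.00071388  0.03793356] [-0.60007562  0.1411249   0.98090545] 1.0020267453222098
scene 1 722 [0.07943227 0.08393609 0.08780656] [[-0.118, 0.032, 0.088], [-0.098, 0.05, 0.133], [-0.091, 0.07, 0.157]]
scene -1 740 [0.08271515 0.08616753 0.09006896] [[-0.118, -0.071, 0.09], [-0.097, -0.05, 0.134], [-0.091, -0.032, 0.157]]
side 1 156 [0.08001423 0.08027665 0.08164959] [[-0.113, 0.043, 0.082], [-0.102, 0.044, 0.099], [-0.096, 0.058, 0.131]]
side -1 620 [0.08104706 0.08594381 0.08973944] [[-0.119, -0.073, 0.09], [-0.1, -0.058, 0.138], [-0.092, -0.032, 0.158]]
```

View pics/c5.png

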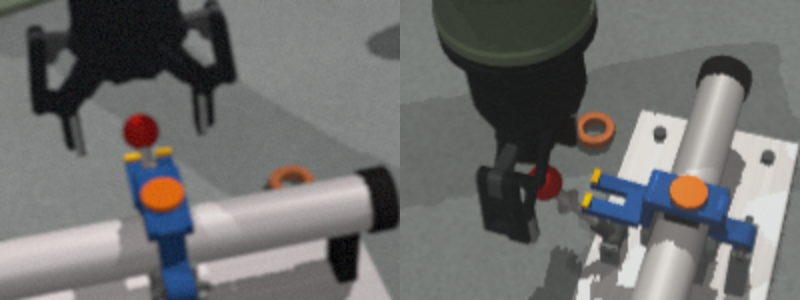

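Call:
step_arm --steps '[[0, [-0.05, 0, 0.6], 0], [150, [-0.05, 0, 0.6], 0], [255, [-0.05, 0, 0.6], 0], [255, [-0.05, 0, 0.6], 0], [255, [-0.05, 0, 0.6], 0], [255, [-0.05, 0, 0.6], 0]]'

```text
clock: 12.45
tool_pos: [0.5097, -0.0088, 0.0331]
tcp_rot: [0.0, 0.174, 0.985, -0.0]
ft_force: [-6.0, 3.2, 7.3]
grip_width: 0.299
gripper_force: 57.8
```

Run:
```python
from m import *
p,Rt,s=pose(); print(cl(p),s['ft_force'],s['grip_width'],s['gripper_force'])
for n in('scene','side'):
    c=cap(n); b=ball(c); print(n,cl(b[0]),b[2])
```

```text
[-0.10708911  0.00092815  0.03312044] [-5.95880562  3.19887774  7.28641745] 0.29912797929052315 57.8254508972168
scene [-1.08758621e-01  9.65349963e-05  8.66340639e-02] 207
side [-0.11038046  0.00051771  0.08837247] 30
```

Call:
step_arm --steps '[[255, [0.2, 0, -0.2], 0], [255, [0.4, 0, -0.4], 0], [255, [0.6, 0, -0.65], 0], [255, [0.8, 0, -0.85], 0], [255, [1.0, 0, -1.1], 0], [255, [1.2, 0, -1.3], 0], [255, [1.4, 0, -1.5], 0], [255, [1.6, 0, -1.7], 0], [255, [1.6, 0, -1.7], 0]]'

```text
clock: 13.3
tool_pos: [0.4955, -0.0035, 0.0504]
tcp_rot: [0.001, 0.174, 0.985, 0.0]
ft_force: [8.2, -2.7, -11.3]
grip_width: 0.298
gripper_force: 59.4
```

```bash
cat >> m.py <<'E'
def rep():
    p,Rt,s=pose(); f=s['ft_force']; q=cl(p); print('tcp',q.round(4),'Fclamp',(f@ex).round(1),(f@ey).round(1),f[2].round(1),'w',round(s['grip_width'],3),round(float(s['gripper_force']),1),s['clock'])
    for n in('scene','side'):
        try:
            b=ball(cap(n)); B=cl(b[0]); print(n,B.round(4),b[2],'L',np.hypot(B[0]+.055,B[2]-.03).round(4),'th',np.arctan2(-.055-B[0],B[2]-.03).round(3),'B-tcp',(B-q).round(4))
        except Exception as e: print(n,e)
E
python3 -c "
from m import *
rep()"
```

```text
tcp [-0.1223  0.0011  0.0504] Fclamp 8.6 0.3 -11.3 w 0.298 59.4 13.3
scene [-0.124 -0.     0.104] 206 L 0.1011 th 0.75 B-tcp [-0.0017 -0.0011  0.0535]
side [-0.1245  0.0011  0.1037] 47 L 0.1013 th 0.756 B-tcp [-0.0022  0.0001  0.0533]
```

Call:
step_arm --steps '[[255, [0.2, 0, -0.25], 0], [255, [-0.1, 0, -0.6], 0], [255, [-0.5, 0, -0.95], 0], [255, [-1, 0, -1.3], 0], [255, [-1.45, 0, -1.58], 0], [255, [-1.9, 0, -1.83], 0], [255, [-2.35, 0, -2.07], 0], [255, [-2.35, 0, -2.07], 0]]'

```text
clock: 14.07
tool_pos: [0.5174, -0.0117, 0.0709]
tcp_rot: [0.0, 0.174, 0.985, -0.0]
ft_force: [5.3, 0.1, -14.5]
grip_width: 0.291
gripper_force: 59.6
```

```bash
python3 -c "
from m import *
rep()"
```

```text
tcp [-0.0989  0.0009  0.0709] Fclamp 4.9 1.9 -14.5 w 0.291 59.6 14.0667
scene [-0.0995 -0.      0.1222] 237 L 0.1024 th 0.45 B-tcp [-0.0006 -0.001   0.0513]
side [-0.1008  0.0012  0.1218] 45 L 0.1026 th 0.463 B-tcp [-0.0019  0.0002  0.0509]
```

Call:
step_arm --steps '[[255, [-0.3, 0, -0.35], 0], [255, [-0.7, 0, -0.6], 0], [255, [-1.1, 0, -0.8], 0], [255, [-1.5, 0, -0.98], 0], [255, [-1.9, 0, -1.1], 0], [255, [-2.4, 0, -1.2], 0], [255, [-2.4, 0, -1.2], 0]]'

```text
clock: 14.75
tool_pos: [0.5399, -0.0201, 0.0827]
tcp_rot: [0.0, 0.174, 0.985, -0.0]
ft_force: [1.4, 0.0, -14.4]
grip_width: 0.291
gripper_force: 59.6
```

```bash
python3 -c "
from m import *
rep()"
```

```text
tcp [-0.0748  0.0007  0.0827] Fclamp 1.3 0.5 -14.4 w 0.291 59.6 14.75
scene [-7.580e-02  1.000e-04  1.299e-01] 246 L 0.102 th 0.205 B-tcp [-0.0009 -0.0006  0.0471]
side [-0.0776  0.0006  0.1304] 21 L 0.1029 th 0.221 B-tcp [-0.0027 -0.0001  0.0477]
```

Call:
step_arm --steps '[[255, [-0.4, 0, -0.25], 0], [255, [-0.8, 0, -0.4], 0], [255, [-1.2, 0, -0.5], 0], [255, [-1.6, 0, -0.6], 0], [255, [-1.9, 0, -0.65], 0], [255, [-2.1, 0, -0.7], 0], [255, [-2.1, 0, -0.7], 0]]'

```text
clock: 15.43
tool_pos: [0.5593, -0.0269, 0.0897]
tcp_rot: [-0.0, 0.174, 0.985, 0.0]
ft_force: [-1.1, 2.8, -14.9]
grip_width: 0.29
gripper_force: 59.7
```

```bash
python3 -c "
from m import *
rep(); capang()"
```

```text
tcp [-0.0543  0.001   0.0897] Fclamp -2.0 2.2 -14.9 w 0.29 59.7 15.4333
scene [-5.75e-02 -1.00e-04  1.34e-01] 267 L 0.104 th 0.024 B-tcp [-0.0032 -0.001   0.0443]
side [-0.0634 -0.0062  0.1573] 4 L 0.1276 th 0.066 B-tcp [-0.0091 -0.0072  0.0677]
scene lips 33 [-0.0684 -0.0106  0.0959] phi 0.078 r 0.1182
side lips 27 [-0.0699 -0.0114  0.0961] phi 0.077 r 0.1198
```

Call:
step_arm --steps '[[255, [0, 0, 0.15], 0], [255, [0, 0, 0.3], 0], [255, [0, 0, 0.45], 0], [255, [0, 0, 0.6], 0], [255, [0, 0, 0.75], 0], [255, [0, 0, 0.9], 0], [255, [0, 0, 1.0], 0], [255, [0, 0, 1.1], 0], [255, [0, 0, 1.1], 0]]'

```text
clock: 16.38
tool_pos: [0.559, -0.0268, 0.0786]
tcp_rot: [-0.0, 0.174, 0.985, -0.0]
ft_force: [-0.5, 2.4, -11.3]
grip_width: 0.287
gripper_force: 59.9
```

```bash
python3 -c "
from m import *
rep(); capang()"
```

```text
tcp [-0.0546  0.001   0.0786] Fclamp -1.2 2.1 -11.3 w 0.287 59.9 16.3833
scene [-5.780e-02  1.000e-04  1.228e-01] 258 L 0.0928 th 0.03 B-tcp [-0.0032 -0.0009  0.0442]
side [-0.0624 -0.0062  0.1462] 3 L 0.1164 th 0.064 B-tcp [-0.0078 -0.0072  0.0676]
scene lips 36 [-0.068   0.0086  0.0965] phi 0.083 r 0.118
side lips 19 [-0.0709 -0.0123  0.0961] phi 0.076 r 0.1207
```

Call:
step_arm --steps '[[255, [0, 0, 0.1], 0], [255, [0, 0, 0.2], 0], [255, [0, 0, 0.3], 0], [255, [0, 0, 0.3], 0], [255, [0, 0, 0.3], 0]]'

```text
clock: 17.0
tool_pos: [0.5591, -0.0268, 0.0757]
tcp_rot: [0.0, 0.174, 0.985, -0.0]
ft_force: [-1.6, 3.0, -10.9]
grip_width: 0.291
gripper_force: 60.2
```

Call:
step_arm --steps '[[255, [0, 0, 0.1], 0], [255, [0, 0, 0.15], 0], [255, [0, 0, 0.15], 0], [255, [0, 0, 0.15], 0]]'

```text
clock: 17.33
tool_pos: [0.5591, -0.0268, 0.0743]
tcp_rot: [0.0, 0.174, 0.985, -0.0]
ft_force: [-1.9, 2.6, -3.3]
grip_width: 0.291
gripper_force: 60.6
```

Call:
step_arm --steps '[[255, [0, 0, 0.05], 0], [255, [0, 0, 0.05], 0], [255, [0, 0, 0.05], 0]]'

```text
clock: 17.58
tool_pos: [0.5591, -0.0268, 0.0738]
tcp_rot: [0.0, 0.174, 0.985, -0.0]
ft_force: [-2.6, 3.3, 0.1]
grip_width: 0.296
gripper_force: 60.8
```

```bash
python3 -c "
from m import *
rep(); capang()"
```

```text
tcp [-0.0545  0.001   0.0738] Fclamp -3.6 2.2 0.1 w 0.296 60.8 17.5833
scene [-5.76e-02 -1.00e-04  1.18e-01] 248 L 0.0881 th 0.03 B-tcp [-0.0031 -0.001   0.0442]
side [-0.0611  0.0103  0.1193] 2 L 0.0895 th 0.069 B-tcp [-0.0066  0.0093  0.0455]
scene lips 26 [-0.0675 -0.0065  0.0946] phi 0.068 r 0.1171
side lips 17 [-0.071  -0.0123  0.0942] phi 0.06 r 0.1205
```

Call:
step_arm --steps '[[200, [0, 0, 0], 0], [150, [0, 0, 0], 0], [60, [0, 0, 0], 0], [0, [0, 0, 0], 0], [0, [0, 0, 0], 0], [0, [0, 0, 0], 0], [0, [0, 0, -2], 0], [0, [0, 0, -5], 0], [0, [0, 0, -9], 0], [0, [0, 0, -13], 0], [0, [0, 0, -16], 0], [0, [0, 0, -16], 0]]'

```text
clock: 18.78
tool_pos: [0.561, -0.027, 0.2393]
tcp_rot: [0.004, 0.174, 0.985, 0.001]
ft_force: [0.1, -0.2, 0.2]
grip_width: 1.004
gripper_force: 0.0
```

```bash
python3 -c "
from m import *
rep(); capang()
c=cap('side'); d=cap('scene'); cv2.imwrite('pics/c6.png',np.hstack([cv2.resize(x['image'][140:300,150:350],(400,320)) for x in (d,c)])[:,:,::-1])"
```

```text
tcp [-0.0527  0.0014  0.2393] Fclamp 0.2 -0.2 0.2 w 1.004 0.0 18.7833
scene [-5.76e-02  1.00e-04  1.18e-01] 257 L 0.088 th 0.03 B-tcp [-0.0049 -0.0014 -0.1213]
side [-0.058   0.0015  0.1178] 225 L 0.0878 th 0.034 B-tcp [-0.0053  0.     -0.1215]
scene lips 50 [-0.0685 -0.0079  0.094 ] phi 0.062 r 0.118
side lips 27 [-0.0708 -0.0106  0.0938] phi 0.057 r 0.1203
```

View pics/c6.png

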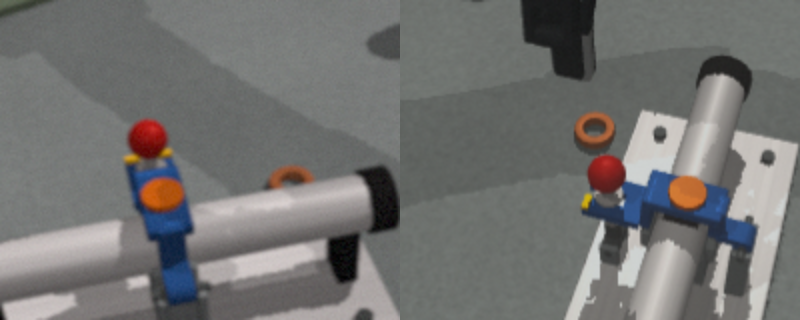

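```bash
python3 -c "
from plant import ctrl
print(ctrl.job_done())"
```

```text
the job is handed in; nothing more can be done
None
```

The tube is clamped and the job is handed in after about 19 s of robot time. I pressed the cap pad to about 23 N. The bolt stands upright (about 0.03 rad) with its washer on the ear behind the lips, and the gripper is clear. `job_done` returned no verdict.

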